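# Slide two saucepans onto their hob rings

## Robot

A 6-joint arm with a two-finger parallel gripper is mounted at the origin on the work surface. World frame = base frame: x ahead of the robot, y to its left, z up, the work surface at z = 0. Lengths are in m, angles in rad, forces in N, time in s.
With the tool pointing down it reaches from about 0.25 to 0.775 m from the base axis. Payload 4 kg.
Tool frame: the origin (TCP) lies midway between the tips of the shut fingers; the grasp point (between the pads) lies 19 mm behind it (grip_point_offset is the distance from the TCP to the grasp point, in m); z points along the fingers, y is the line along which they close (so a half turn about z gives the same grasp; the last joint's range is limited). The gripper opens to 94 mm and grips with 3 to 60 N. Pads are 16 mm wide; open, the fingers measure 119 mm over their backs; the gripper's body (75 mm by 177 mm) begins 78 mm behind the grasp point.
Start: joints at [-1.337, 0.087, 1.371, -0, 1.684, -0.103], TCP at [0.182, -0.519, 0.206] pointing down, gripper open.
Joint ranges: [-3.1, 3.1], [-0.76, 2.03], [0.27, 2.55], [-1.08, 4.22], [0.17, 2.65], [-2.57, 2.57]. Speed limits (rad/s): [2.79, 2.79, 3.14, 3.14, 3.14, 3.14].

## Interface

Orientations are given as [roll, pitch, yaw] about the fixed x, y, z axes, in that order (R = Rz(yaw) Ry(pitch) Rx(roll)).
In Python, from bench import * gives the robot as it stands.
- The arm moves only by the tool carry_out, never from a script. Its argument "commands" is a list of rows, each a list of 6 numbers: the shift along the tool's x, y, z in m, then the turn, a rotation vector about the tool's x, y, z in rad. In form: [[tx, ty, tz, rx, ry, rz], ...]. A call has exactly 5 rows; each row is the pose to reach, as a shift and turn from the pose commanded when the call began, along the tool's axes at that moment; what a row does not reach only later rows make up. A row lasts 1/10 s, in which the tool goes at most 50 mm and 8.59 degrees, less where a joint would pass 70% of its speed; a pose out of reach is approached as far as the arm can. A call with a gripper value outside its range is refused whole. "jaw" is the opening, from 0 (shut) to 1 (fully open), set as the call begins (left out, the last holds). The fingers move at their own pace and stop on an object; the grip force is fixed at half the most. Time passes only in rows, so rows that repeat a pose let the fingers close, or fill a call up. It gives the time, the measured TCP pose, the force, the opening and the grip force at its end, in the units of the state.
- get_obs(): the state, without advancing time (a new reading comes with each control period).
- snapshot(name): name is "scene" or "top"; returns a dict with "img" (480x640x3 uint8, red, green, blue), "range_z" (480x640 float32, m along the optical axis (not along the pixel's ray), 0 where there is no reading), "fx", "fy", "cx", "cy" (pixels), "R" (3x3) and "t" (3): a world point X has camera coordinates R X + t. Camera axes: x right, y down, z forward; pixel columns grow to the right and rows downward; lengths in m; the calibration is good to about 2 mm. A picture is of the moment at which its call begins.
- close_job(): hands the job in; it is judged then, once.
The state is a dict: "time": time; "joint_positions": joint angles; "qvel": joint speeds; "joint_torque": joint torques, N m; "tool_pos": TCP position; "ee_rot": TCP orientation; "wrist_force": force on the tool from outside, world axes, zero at the start; "wrist_torque": the same for the moment, N m; "width": finger opening in m; "finger_force": force on a finger pad.
Only numpy, scipy, OpenCV 4.12 (cv2) and the standard library are available. Lean on these libraries where they do the work, as an engineer would, in place of code of your own. Each camera call takes 0.05 s, during which the arm holds its last target. There are 200 camera calls.

## Task

Get the hob ready for cooking: with the fingers, gently push the large saucepan across the glass until it stands inside the large ring, and the small saucepan until it stands inside the small ring, each with its whole base within its circle. Only push them along the glass, in either order: do not pick up or pinch a pan, do not tip one, and leave everything else on the hob and the worktop where it is.

Things in the scene. Friction and masses are not known exactly. Their poses are not given: they have to be found in the camera images.
- pan_large: The larger of the two empty open round steel saucepans on the hob (their handles are the clip-on kind and are off): straight-sided, 160 mm outside diameter all the way up from 6 mm above its base, 65 mm high, 3 mm wall, nominally 0.6 kg (0.75 to 1.3 times that), slides on the glass under a few newtons. Origin: centre of its underside, z up; its yaw is of no importance.
- pan_small: The smaller of the two empty open round steel saucepans on the hob (their handles are the clip-on kind and are off): straight-sided, 110 mm outside diameter all the way up from 6 mm above its base, 55 mm high, 3 mm wall, nominally 0.35 kg (0.75 to 1.3 times that), slides on the glass under a few newtons. Origin: centre of its underside, z up; its yaw is of no importance.
- zone_large: The larger of the two cooking zones: a thin pale circle, 4 mm line, 186 mm inside diameter, printed flush on the black glass, no step; it may be the left or the right one. Origin: centre of the circle, on the glass.
- zone_small: The smaller of the two cooking zones: a thin pale circle, 4 mm line, 132 mm inside diameter, printed flush on the black glass, no step; it may be the left or the right one. Origin: centre of the circle, on the glass.
- hob: Flat black glass hob, 460 mm (its x, away from the robot) by 560 mm (its y), fixed; its top is 5 mm above the worktop. Origin: centre of its underside, on the worktop. The zones lie left and right of its middle, the pans start one behind the other between them, on the near and the far side.
- moka: Stove-top coffee pot of bare aluminium with a black handle, 160 mm tall, body up to 90 mm across; stands on a far corner of the hob. Bystander. Origin: centre of its underside.
- mill: Turned wooden pepper mill, 52 mm across, 140 mm tall; stands on a near corner of the hob. Bystander. Origin: centre of its underside.
- spoon: Wooden spoon, 240 mm long, lying on the worktop right of the hob. Bystander. Origin: under its middle.
- clip_handle: Removable black pan handle, 155 mm long, 30 mm wide, 22 mm high, lying on the worktop left of the hob. Bystander. Origin: on its underside, 55 mm from the plain end; x along the handle.
- mug: White mug, 80 mm across, 90 mm tall, on the worktop right of the hob. Bystander. Origin: centre of its underside.
- jar: Glass jar with a steel cap, 72 mm across, 95 mm tall, on the worktop left of the hob. Bystander. Origin: centre of its underside.
Not all that is in view belongs to the job. Leave any brown or yellow look-alike of the pan_large alone.

How it is judged:
By the outcome, as a careful person would: the job done as asked, in the order asked, and still so for the second after the job is handed in, with the robot touching nothing.
It also fails if it takes over 61 s, if anything falls off the work surface, if the arm or the gripper's body presses on something with over 40 N, if the wrist force passes 120 N, or if a joint passes its speed limit or range.

## Working session

There is one attempt and no reset: what is moved stays moved. The work goes in short steps, Python scripts to look and compute and a tool call to move; the robot and the scene stay as the last step left them, time stands still between calls to the robot, and variables do not carry over. Pictures are saved under pics/ and viewed, at most 10 in all, crops included, and the job is handed in when it is done.

Besides the shell and the picture viewer there is one more tool, called by a JSON object that holds its "name" and its "arguments". carry_out: Moves the arm, as the interface text tells. Its arguments: {"type":"object","properties":{"commands":{"type":"array","items":{"type":"array","items":{"type":"number"}}},"jaw":{"type":"number"}},"required":["commands"]}

```bash
mkdir -p pics; python3 - <<'E'
from bench import *
import cv2, numpy as np
s=get_obs(); print(s)
for n in("top","scene"):
    d=snapshot(n); cv2.imwrite(f"pics/{n}0.png",d["img"][:,:,::-1]); np.savez(f"{n}0.npz",**d)
    print(n,d["fx"],d["cx"],d["R"],d["t"])
E
```

```text
{'time': 0.0, 'joint_positions': array([-1.33709476e+00,  8.79467992e-02,  1.37224632e+00, -7.85474699e-06,
        1.68358352e+00, -1.03105881e-01]), 'qvel': array([ 1.51277481e-03, -1.73004909e-04,  5.56764593e-04, -1.86337494e-03,
       -2.02690498e-05,  1.08757967e-03]), 'joint_torque': array([ 4.87512661e-04, -3.40184534e+01, -3.02424896e+01,  7.16604455e-02,
        3.29980475e-02, -1.78674113e-04]), 'tool_pos': array([ 0.18162475, -0.51856875,  0.20431268]), 'ee_rot': array([-3.13941947e+00, -2.17016813e-04,  3.36806336e-01]), 'wrist_force': array([0.03475099, 0.19768781, 0.52521782]), 'wrist_torque': array([-0.00845578, -0.01815998, -0.02248197]), 'finger_force': 0.0, 'width': 0.09424425794426995}
top 489.544032121152 315.889473226324 [[-0.01193094 -0.9998101  -0.01540804]
 [-0.99729417  0.01301594 -0.07235271]
 [ 0.07253952  0.01450311 -0.99726009]] [0.01641431 0.51810525 1.27298838]
scene 514.7619228068662 321.3142983810948 [[-0.36211532  0.93199768 -0.01590025]
 [ 0.60982366  0.22396902 -0.76023219]
 [-0.70497348 -0.28498807 -0.64945685]] [ 0.20999114 -0.27187965  1.59903645]
```

View pics/top0.png

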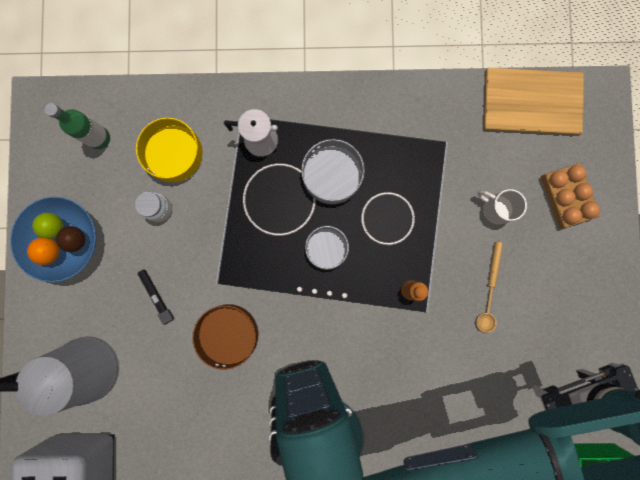

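View pics/scene0.png

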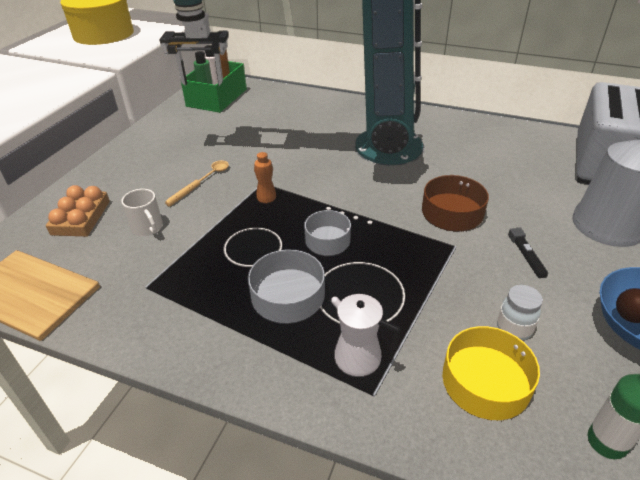

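The top view shows the large ring on the left at about (279,199), the small ring on the right at (388,218), the large pan on the far side at (333,172) and the small pan on the near side at (327,248). The moka is at (257,135) and the mill at (414,291). The brown and yellow pans are decoys.

```bash
cat > m.py <<'E'
import numpy as np, cv2
from scipy.optimize import least_squares
def cloud(d):
    v,u=np.mgrid[:480,:640]; z=d["range_z"]
    c=np.stack([(u-d["cx"])/d["fx"]*z,(v-d["cy"])/d["fy"]*z,z],-1)
    return (c-d["t"])@d["R"]
def plane(d,h):
    v,u=np.mgrid[:480,:640]
    r=np.stack([(u-d["cx"])/d["fx"],(v-d["cy"])/d["fy"],np.ones(u.shape)],-1)@d["R"]
    o=-d["R"].T@d["t"]; return o+r*((h-o[2])/r[...,2])[...,None]
def fit(P,R=None,x0=None):
    x0=P.mean(0) if x0 is None else x0
    f=lambda p:np.hypot(*(P-p[:2]).T)-(R if R else p[2])
    s=least_squares(f,list(x0)+([] if R else [.06]),loss="soft_l1",f_scale=.003)
    return s.x,np.sqrt(np.mean(f(s.x)**2)),len(P)
def near(P,c,r): return np.hypot(P[...,0]-c[0],P[...,1]-c[1])<r
def pan(d,c,h,R):
    W=cloud(d); m=(abs(W[...,2]-h)<.006)&near(W,c,R+.025)&(d["range_z"]>0)
    return fit(W[m][:,:2],R-.0015)
E
python3 - <<'E'
from m import *
d=dict(np.load("top0.npz")); W=cloud(d); G=plane(d,.005)
for n,(u,v) in dict(zl=(279,199),zs=(388,218),pl=(333,172),ps=(327,248),moka=(257,135),mill=(414,291)).items(): print(n,W[v,u].round(3),G[v,u].round(3))
g=d["img"].astype(int); br=g.min(-1)>110
for n,(u,v),R in(("zl",(279,199),.095),("zs",(388,218),.068)):
    c=G[v,u,:2]; r=np.hypot(*(G[...,:2]-c).transpose(2,0,1)); m=br&(abs(r-R)<.008)&(W[...,2]<.02)
    print(n,fit(G[m][:,:2]),fit(G[m][:,:2],R))
for n,(u,v),h,R in(("pl",(333,172),.07,.08),("ps",(327,248),.06,.055)):
    c=plane(d,h)[v,u,:2]; p=pan(d,c,h,R); print(n,p)
    m=near(W,p[0],R+.01)&(W[...,2]>h-.008); print(np.histogram(W[m][:,2],8), fit(W[m][:,:2]))
# objects standing high on the hob
m=(W[...,2]>.03)&near(W,(.47,.0),.36)
l,k=cv2.connectedComponents(m.astype(np.uint8))
for i in range(1,l):
    P=W[k==i]
    if len(P)>60: print(len(P),P.min(0).round(3),P.max(0).round(3))
# hob corners
for u,v in((240,120),(446,141),(427,311),(219,283)): print(G[v,u].round(3))
# cross-check with scene view
s=dict(np.load("scene0.npz")); print("scene",pan(s,plane(s,.07)[285,287,:2],.07,.08),pan(s,plane(s,.06)[222,328,:2],.06,.055))
S=cloud(s); m=(S[...,2]>.03)&near(S,(.47,.0),.36)
l,k=cv2.connectedComponents(m.astype(np.uint8))
for i in range(1,l):
    P=S[k==i]
    if len(P)>150: print(len(P),P.min(0).round(3),P.max(0).round(3))
E
```

```text
zl [0.624 0.108 0.01 ] [0.625 0.108 0.005]
zs [ 0.569 -0.183  0.005] [ 0.569 -0.183  0.005]
pl [ 0.695 -0.038  0.01 ] [ 0.696 -0.038  0.005]
ps [ 0.491 -0.019  0.008] [ 0.491 -0.019  0.005]
moka [0.761 0.148 0.142] [0.801 0.167 0.005]
mill [ 0.379 -0.226  0.122] [ 0.375 -0.247  0.005]
zl (array([0.62530771, 0.10823731, 0.09496338]), np.float64(0.0027168420192812594), 525) (array([0.62530862, 0.10823682]), np.float64(0.0027160881032494756), 525)
zs (array([ 0.56939267, -0.18161709,  0.06785035]), np.float64(0.0019012317655371874), 388) (array([ 0.56939393, -0.18161688]), np.float64(0.0019073307685834131), 388)
pl (array([ 0.68850208, -0.03418633]), np.float64(0.0011960778930222734), 283)
(array([16, 25, 40, 49, 81, 51, 24, 14]), array([0.06211538, 0.06382805, 0.06554071, 0.06725337, 0.06896604,
       0.0706787 , 0.07239137, 0.07410403, 0.07581669])) (array([ 0.68844727, -0.03420384,  0.0780179 ]), np.float64(0.0011102246435313672), 300)
ps (array([ 0.49107449, -0.01657281]), np.float64(0.0009912005256895043), 169)
(array([ 8,  9, 14, 41, 44, 39, 18,  5]), array([0.0520377 , 0.0537894
[... 296 characters left out ...]
   0.03 ] [0.545 0.038 0.066]
408 [ 0.355 -0.259  0.03 ] [ 0.425 -0.009  1.307]
337 [ 0.19  -0.009  0.03 ] [0.425 0.317 1.307]
9857 [ 0.128 -0.18   0.103] [0.425 0.108 1.307]
[0.843 0.213 0.005]
[ 0.776 -0.344  0.005]
[ 0.322 -0.28   0.005]
[0.402 0.269 0.005]
scene (array([ 0.68878163, -0.0354036 ]), np.float64(0.0014902967364968129), 470) (array([ 0.49102785, -0.0179937 ]), np.float64(0.0016431512927834245), 301)
8154 [ 0.142 -0.036  0.095] [0.228 0.108 0.493]
671 [ 0.36  -0.261  0.03 ] [ 0.406 -0.214  0.146]
1075 [0.186 0.164 0.03 ] [0.35  0.317 0.07 ]
981 [ 0.432 -0.073  0.03 ] [0.548 0.037 0.065]
2190 [ 0.608 -0.115  0.03 ] [0.77  0.044 0.074]
670 [0.746 0.099 0.13 ] [0.808 0.192 0.166]
```

```bash
cat >> m.py <<'E'
def go(x,y,z,yaw):
    "shift and turn in the tool's axes from the present pose to a target"
    from bench import get_obs
    from scipy.spatial.transform import Rotation as Ro
    s=get_obs(); R0=Ro.from_euler("xyz",s["ee_rot"]); R1=Ro.from_euler("xyz",[np.pi,0,yaw])
    print("t",s["time"],"at",s["tool_pos"].round(4),s["ee_rot"].round(3),"F",s["wrist_force"].round(1),"w",round(s["width"],4))
    print("cmd",R0.inv().apply(np.array([x,y,z])-s["tool_pos"]).round(4),(R0.inv()*R1).as_rotvec().round(3))
E
python3 - <<'E'
from m import *
go(.701,-.132,.20,1.7)
for n in("top","scene"):
    W=cloud(dict(np.load(n+"0.npz")))
    m=(W[...,2]<.175)&near(W,(.77,.148),.085)
    for a,b in((.03,.08),(.08,.11),(.11,.13),(.13,.175)):
        P=W[m&(W[...,2]>a)&(W[...,2]<b)]; P=P[near(P,(.69,-.035),.09)==0]
        print(n,a,len(P),P.min(0).round(3),P.max(0).round(3))
E
```

```text
t 0.1 at [ 0.1816 -0.5186  0.2044] [-3.14  -0.     0.337] F [-1.2  0.9 -0.4] w 0.0944
cmd [ 0.6179 -0.1933  0.0049] [-0.002 -0.002 -1.363]
top 0.03 299 [0.746 0.115 0.03 ] [0.8   0.221 0.08 ]
top 0.08 61 [0.753 0.123 0.08 ] [0.798 0.23  0.109]
top 0.11 37 [0.749 0.118 0.11 ] [0.803 0.229 0.13 ]
top 0.13 932 [0.747 0.102 0.13 ] [0.827 0.23  0.165]
scene 0.03 929 [0.77  0.115 0.03 ] [0.828 0.223 0.08 ]
scene 0.08 330 [0.784 0.126 0.08 ] [0.822 0.228 0.11 ]
scene 0.11 258 [0.784 0.11  0.11 ] [0.825 0.227 0.13 ]
scene 0.13 1535 [0.746 0.099 0.13 ] [0.826 0.229 0.166]
```

{"name": "carry_out", "arguments": {"commands": [[0.044,-0.014,0,0,0,-0.1],[0.088,-0.028,0,0,0,-0.2],[0.132,-0.042,0,0,0,-0.3],[0.176,-0.056,0,0,0,-0.4],[0.22,-0.07,0,0,0,-0.5]], "jaw": 1}}

```text
time: 0.6
tool_pos: [0.3673, -0.3788, 0.205]
ee_rot: [-3.141, -0.0, 0.841]
wrist_force: [0.8, -1.1, 0.4]
width: 0.0938
finger_force: 0.0
```

```bash
python3 -c "
from m import *
go(.701,-.132,.20,1.7)"
```

```text
t 0.6 at [ 0.3673 -0.3788  0.205 ] [-3.141 -0.     0.841] F [ 0.8 -1.1  0.4] w 0.0938
cmd [0.4065 0.084  0.005 ] [-0.001 -0.    -0.859]
```

{"name": "carry_out", "arguments": {"commands": [[0.046,0.01,0,0,0,-0.1],[0.092,0.019,0,0,0,-0.2],[0.138,0.028,0,0,0,-0.3],[0.184,0.038,0,0,0,-0.4],[0.23,0.048,0,0,0,-0.5]]}}

```text
time: 1.1
tool_pos: [0.5571, -0.2402, 0.2049]
ee_rot: [-3.141, -0.0, 1.341]
wrist_force: [0.6, 0.2, -0.3]
width: 0.0943
finger_force: 0.0
```

```bash
python3 -c "
from m import *
go(.701,-.132,.20,1.7)"
```

```text
t 1.1 at [ 0.5571 -0.2402  0.2049] [-3.141 -0.     1.341] F [ 0.6  0.2 -0.3] w 0.0943
cmd [0.1381 0.1155 0.0048] [-0.001 -0.    -0.359]
```

{"name": "carry_out", "arguments": {"commands": [[0.034,0.029,0,0,0,-0.09],[0.069,0.058,0,0,0,-0.18],[0.104,0.087,0,0,0,-0.27],[0.138,0.115,0,0,0,-0.36],[0.138,0.115,0.04,0,0,-0.36]]}}

```text
time: 1.6
tool_pos: [0.707, -0.1304, 0.1709]
ee_rot: [3.128, 0.004, 1.704]
wrist_force: [-0.0, -1.0, 1.3]
width: 0.0943
finger_force: 0.0
```

```bash
python3 -c "
from m import *
go(.701,-.132,.035,1.7)"
```

```text
t 1.6 at [ 0.707  -0.1304  0.1709] [3.128 0.004 1.704] F [-0.  -1.   1.3] w 0.0943
cmd [-0.0003 -0.0081  0.1358] [0.014 0.004 0.004]
```

{"name": "carry_out", "arguments": {"commands": [[-0.004,-0.004,0.035,0.006,0.002,0],[-0.004,-0.004,0.07,0.01,0.004,0],[-0.004,-0.004,0.1,0.01,0.004,0],[-0.004,-0.004,0.125,0.01,0.004,0],[-0.004,-0.004,0.135,0.01,0.004,0]]}}

```text
time: 2.1
tool_pos: [0.6938, -0.1379, 0.0255]
ee_rot: [-3.124, -0.007, 1.697]
wrist_force: [-1.3, 1.4, -0.6]
width: 0.0939
finger_force: 0.0
```

```bash
python3 - <<'E'
from m import *
from bench import snapshot
go(.6347,.0361,.035,1.7)
for n in("top","scene"):
    d=snapshot(n); print(n,pan(d,(.6885,-.0347),.07,.08))
cv2.imwrite("pics/s1.png",d["img"][100:400,100:500,::-1])
E
```

```text
t 2.1 at [ 0.6938 -0.1379  0.0255] [-3.124 -0.007  1.697] F [-1.3  1.4 -0.6] w 0.0939
cmd [ 0.1801 -0.0369 -0.0076] [-0.017 -0.007 -0.003]
top (array([ 0.68832211, -0.03431972]), np.float64(0.0012099033434974677), 238)
scene (array([ 0.68858312, -0.03564781]), np.float64(0.0029153087734898864), 554)
```

View pics/s1.png

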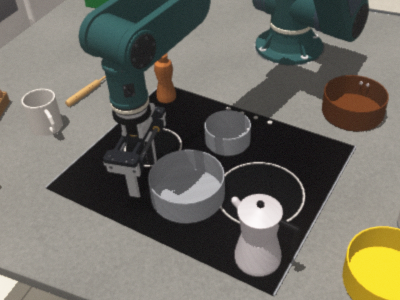

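The crop shows the gripper down on the glass just right of the large pan, around (130,180), with the fingers clear and nothing moved.

```bash
python3 -c "
from m import *
go(.6982,-.107,.035,1.7)"
```

```text
t 2.2 at [ 0.6948 -0.1382  0.0277] [-3.127 -0.006  1.697] F [-0.3  1.   0.5] w 0.0943
cmd [ 0.0306  0.0072 -0.0073] [-0.015 -0.006 -0.003]
```

{"name": "carry_out", "arguments": {"commands": [[0.005,0.002,-0.003,-0.006,-0.003,0],[0.01,0.004,-0.007,-0.012,-0.006,0],[0.015,0.005,-0.007,-0.015,-0.006,0],[0.02,0.006,-0.007,-0.015,-0.006,0],[0.025,0.007,-0.007,-0.015,-0.006,0]]}}

```text
time: 2.7
tool_pos: [0.7005, -0.1124, 0.0384]
ee_rot: [3.136, 0.002, 1.697]
wrist_force: [0.1, -0.1, -0.2]
width: 0.0941
finger_force: 0.0
```

```bash
python3 -c "
from m import *
go(.6347,.0361,.035,1.7)"
```

```text
t 2.7 at [ 0.7005 -0.1124  0.0384] [3.136e+00 2.000e-03 1.697e+00] F [ 0.1 -0.1 -0.2] w 0.0941
cmd [ 0.1556 -0.0466  0.0027] [ 0.006  0.003 -0.003]
```

{"name": "carry_out", "arguments": {"commands": [[0.006,-0.002,0.001,0,0,0],[0.013,-0.004,0.001,0,0,0],[0.021,-0.006,0.001,0,0,0],[0.029,-0.008,0.001,0,0,0],[0.037,-0.011,0.001,0,0,0]]}}

```text
time: 3.2
tool_pos: [0.6855, -0.0795, 0.0369]
ee_rot: [3.134, 0.006, 1.695]
wrist_force: [3.0, -3.5, 1.7]
width: 0.0944
finger_force: 2.9
```

```bash
python3 - <<'E'
from m import *
from bench import snapshot
go(.6347,.0361,.035,1.7)
for n in("top","scene"):
    d=snapshot(n); print(n,pan(d,(.674,0),.07,.08))
E
```

```text
t 3.2 at [ 0.6855 -0.0795  0.0369] [3.134 0.006 1.695] F [ 3.  -3.5  1.7] w 0.0944
cmd [ 0.121  -0.036   0.0009] [ 0.007  0.006 -0.005]
top (array([ 0.67631903, -0.00722477]), np.float64(0.0010246582662858912), 138)
scene (array([ 0.6759824 , -0.00743396]), np.float64(0.00380415040159105), 551)
```

{"name": "carry_out", "arguments": {"commands": [[0.008,-0.002,0.001,0,0,0],[0.017,-0.005,0.001,0,0,0],[0.026,-0.008,0.001,0,0,0],[0.035,-0.011,0.001,0,0,0],[0.044,-0.013,0.001,0,0,0]]}}

```text
time: 3.8
tool_pos: [0.6677, -0.0381, 0.0367]
ee_rot: [3.133, 0.007, 1.695]
wrist_force: [2.0, -6.9, 2.1]
width: 0.0939
finger_force: 3.8
```

{"name": "carry_out", "arguments": {"commands": [[0.009,-0.003,0,0,0,0],[0.018,-0.005,0,0,0,0],[0.027,-0.008,0,0,0,0],[0.036,-0.011,0,0,0,0],[0.044,-0.013,0,0,0,0]]}}

```text
time: 4.3
tool_pos: [0.6495, 0.004, 0.0367]
ee_rot: [3.133, 0.007, 1.695]
wrist_force: [2.3, -6.2, 3.1]
width: 0.0939
finger_force: 3.9
```

```bash
python3 - <<'E'
from m import *
from bench import snapshot
go(.6347,.0361,.035,1.7)
for n in("top","scene"):
    d=snapshot(n); print(n,pan(d,(.64,.082),.07,.08))
E
```

```text
t 4.3 at [0.6495 0.004  0.0367] [3.133 0.007 1.695] F [ 2.3 -6.2  3.1] w 0.0939
cmd [ 0.0337 -0.0107  0.0014] [ 0.009  0.007 -0.005]
top (array([0.64056184, 0.07601017]), np.float64(0.0010526718069389048), 123)
scene (array([0.6403093 , 0.07584029]), np.float64(0.004442123803110962), 396)
```

{"name": "carry_out", "arguments": {"commands": [[0.008,-0.003,0,0,0,0],[0.016,-0.005,0,0,0,0],[0.024,-0.008,0,0,0,0],[0.03,-0.01,0,0,0,0],[0.034,-0.011,0,0,0,0]]}}

```text
time: 4.9
tool_pos: [0.6346, 0.0365, 0.0366]
ee_rot: [3.132, 0.007, 1.696]
wrist_force: [3.2, -8.0, 3.7]
width: 0.0939
finger_force: 4.2
```

```bash
python3 - <<'E'
from m import *
from bench import snapshot
go(.636,.018,.035,1.7)
for n in("top","scene"):
    d=snapshot(n); print(n,pan(d,(.625,.108),.07,.08))
E
```

```text
t 4.9 at [0.6346 0.0365 0.0366] [3.132 0.007 1.696] F [ 3.2 -8.   3.7] w 0.0939
cmd [-0.0185 -0.0009  0.0017] [ 0.009  0.007 -0.004]
top (array([0.62581114, 0.10830962]), np.float64(0.0010174664372022107), 119)
scene (array([0.62584665, 0.10726448]), np.float64(0.00451743168793003), 413)
```

{"name": "carry_out", "arguments": {"commands": [[-0.01,0,0,0,0,0],[-0.03,0,0,0,0,0],[-0.045,0,-0.02,0,0,0],[-0.045,0,-0.06,0,0,0],[-0.045,0,-0.1,0,0,0]]}}

```text
time: 5.5
tool_pos: [0.6358, -0.0059, 0.1333]
ee_rot: [-3.14, -0.001, 1.696]
wrist_force: [-0.3, 0.0, 0.6]
width: 0.0941
finger_force: 0.0
```

```bash
python3 - <<'E'
from m import *
go(.457,.054,.135,2.013)
E
```

```text
t 5.5 at [ 0.6358 -0.0059  0.1333] [-3.140e+00 -1.000e-03  1.696e+00] F [-0.3  0.   0.6] w 0.0941
cmd [ 0.0818 -0.17   -0.0014] [-0.001 -0.001 -0.317]
```

{"name": "carry_out", "arguments": {"commands": [[0.016,-0.034,0,0,0,-0.06],[0.033,-0.068,0,0,0,-0.13],[0.05,-0.102,0,0,0,-0.19],[0.066,-0.136,0,0,0,-0.26],[0.082,-0.17,0,0,0,-0.317]], "jaw": 0.64}}

```text
time: 6.0
tool_pos: [0.4562, 0.0551, 0.1326]
ee_rot: [3.14, 0.0, 2.017]
wrist_force: [-0.4, 1.1, 0.0]
width: 0.0606
finger_force: 0.0
```

{"name": "carry_out", "arguments": {"commands": [[0,0,0,0,0,0],[0,0,0.02,0,0,0],[0,0,0.05,0,0,0],[0,0,0.08,0,0,0],[0,0,0.1,0,0,0]]}}

```text
time: 6.5
tool_pos: [0.4581, 0.0541, 0.0312]
ee_rot: [3.141, 0.001, 2.013]
wrist_force: [-0.0, 0.7, -1.0]
width: 0.0603
finger_force: 0.0
```

```bash
python3 - <<'E'
from m import *
from bench import snapshot
for n in("top","scene"):
    d=snapshot(n); print(n,pan(d,(.491,-.017),.06,.055), pan(d,(.625,.108),.07,.08))
    if n=="top": cv2.imwrite("pics/t2.png",d["img"][80:340,180:480,::-1])
go(.4678,.0317,.035,2.013)
E
```

```text
top (array([ 0.49101042, -0.01621875]), np.float64(0.0009736849334064407), 117) (array([0.6250669 , 0.10956457]), np.float64(0.001170878938623968), 240)
scene (array([ 0.49113114, -0.01789328]), np.float64(0.0035198815693051194), 302) (array([0.62550858, 0.10832354]), np.float64(0.0013988332902868882), 448)
t 6.6 at [0.4564 0.054  0.03  ] [-3.138e+00 -1.000e-03  2.013e+00] F [-0.8 -0.2  0.8] w 0.0601
cmd [-0.0251  0.0007 -0.005 ] [-0.004 -0.001 -0.   ]
```

View pics/t2.png

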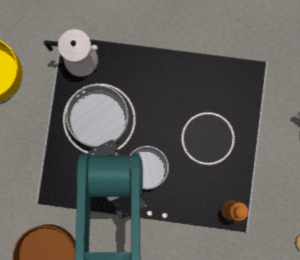

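The top crop shows the large pan inside its ring at (98,117) and the gripper behind the small pan at (150,168). The small ring at (208,138) is free, and the moka and mill are untouched.

{"name": "carry_out", "arguments": {"commands": [[-0.005,0,-0.005,0,0,0],[-0.011,0,-0.005,0,0,0],[-0.017,0,-0.005,0,0,0],[-0.023,0,-0.005,0,0,0],[-0.029,0,-0.005,0,0,0]]}}

```text
time: 7.1
tool_pos: [0.4712, 0.0289, 0.0403]
ee_rot: [3.138, -0.0, 2.013]
wrist_force: [-5.0, 4.1, 6.3]
width: 0.0602
finger_force: 3.4
```

{"name": "carry_out", "arguments": {"commands": [[-0.008,0,0,0,0,0],[-0.016,0,0,0,0,0],[-0.024,0,0,0,0,0],[-0.032,0,0,0,0,0],[-0.04,0,0,0,0,0]]}}

```text
time: 7.6
tool_pos: [0.4893, -0.0079, 0.04]
ee_rot: [3.136, 0.002, 2.014]
wrist_force: [-2.5, 5.1, 4.1]
width: 0.0605
finger_force: 2.7
```

```bash
python3 - <<'E'
from m import *
from bench import snapshot
for n in("top","scene"):
    d=snapshot(n); print(n,pan(d,(.507,-.055),.06,.055))
go(.5462,-.1327,.035,2.013)
E
```

```text
top (array([ 0.5141098 , -0.05441264]), np.float64(0.0009651976921978252), 75)
scene (array([ 0.5147525 , -0.05633956]), np.float64(0.0046916003556667085), 272)
t 7.7 at [ 0.4899 -0.0092  0.0398] [3.136 0.005 2.013] F [-0.7  0.7  1.2] w 0.0601
cmd [-0.1357 -0.002   0.0054] [ 0.005  0.005 -0.   ]
```

{"name": "carry_out", "arguments": {"commands": [[-0.008,0,0.001,0,0,0],[-0.017,0,0.002,0,0,0],[-0.026,-0.001,0.003,0,0,0],[-0.035,-0.001,0.003,0,0,0],[-0.044,-0.001,0.003,0,0,0]]}}

```text
time: 8.2
tool_pos: [0.507, -0.0473, 0.0372]
ee_rot: [3.136, 0.001, 2.014]
wrist_force: [-2.8, 5.9, 5.5]
width: 0.0602
finger_force: 3.9
```

{"name": "carry_out", "arguments": {"commands": [[-0.009,0,0,0,0,0],[-0.018,0,0,0,0,0],[-0.027,-0.001,0,0,0,0],[-0.036,-0.001,0,0,0,0],[-0.044,-0.002,0,0,0,0]]}}

```text
time: 8.7
tool_pos: [0.5242, -0.0881, 0.0372]
ee_rot: [3.136, 0.002, 2.014]
wrist_force: [-2.6, 6.3, 6.2]
width: 0.06
finger_force: 3.7
```

```bash
python3 - <<'E'
from m import *
from bench import snapshot
for n in("top","scene"):
    d=snapshot(n); p=pan(d,(.55,-.135),.06,.055); e=np.array([.5694,-.1816])-p[0]
    print(n,p,e@[-.428,.904],e@[.904,.428])
go(.5462,-.1327,.035,2.013)
E
```

```text
m.py:12: RuntimeWarning: Mean of empty slice.
  x0=P.mean(0) if x0 is None else x0
  ret = um.true_divide(
Traceback (most recent call last):
  File "m.py", line 19, in pan
    return fit(W[m][:,:2],R-.0015)
  File "m.py", line 14, in fit
    s=least_squares(f,list(x0)+([] if R else [.06]),loss="soft_l1",f_scale=.003)
ValueError: Initial guess is outside of provided bounds
```

```bash
python3 - <<'E'
from m import *
from bench import snapshot
d=snapshot("scene"); p=pan(d,(.55,-.135),.06,.055); e=np.array([.5694,-.1816])-p[0]
print(p,e@[-.428,.904],e@[.904,.428])
go(.5462,-.1327,.035,2.013)
E
```

```text
(array([ 0.54959893, -0.1365315 ]), np.float64(0.005168120703396629), 257) -0.04921678824818726 -0.0013891488597148373
t 8.8 at [ 0.5247 -0.0896  0.037 ] [3.136 0.004 2.013] F [1.1 2.1 1.9] w 0.0603
cmd [-0.0482  0.001   0.0022] [0.005 0.004 0.   ]
```

{"name": "carry_out", "arguments": {"commands": [[-0.009,0,0,0,0,0],[-0.018,0,0,0,0,0],[-0.027,-0.001,0,0,0,0],[-0.035,-0.001,0,0,0,0],[-0.041,-0.001,0,0,0,0]]}}

```text
time: 9.3
tool_pos: [0.5402, -0.1257, 0.0368]
ee_rot: [3.138, 0.001, 2.014]
wrist_force: [-2.6, 5.9, 6.4]
width: 0.0603
finger_force: 3.4
```

```bash
python3 - <<'E'
from m import *
from bench import snapshot
d=snapshot("scene"); p=pan(d,(.567,-.176),.06,.055); e=np.array([.5694,-.1816])-p[0]
print(p,e@[-.428,.904],e@[.904,.428])
go(.5462,-.1327,.035,2.013)
cv2.imwrite("pics/s3.png",d["img"][100:400,100:500,::-1])
E
```

```text
(array([ 0.56441671, -0.17239643]), np.float64(0.004915517692246622), 249) -0.010452876287388389 0.000565766741920928
t 9.35 at [ 0.5406 -0.1267  0.0369] [3.138e+00 3.000e-03 2.014e+00] F [-0.8  4.1  3.7] w 0.0599
cmd [-0.0078  0.0025  0.0019] [0.004 0.003 0.001]
```

View pics/s3.png

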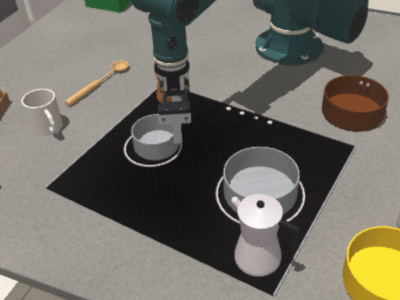

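The scene crop shows the small pan nearly inside its ring at (155,140), with about 9 mm to go. The large pan is in its ring at (260,180).

{"name": "carry_out", "arguments": {"commands": [[-0.003,0,0,0,0,0],[-0.006,0.001,0,0,0,0],[-0.008,0.001,0,0,0,0],[-0.009,0.001,0,0,0,0],[-0.009,0.001,0,0,0,0]]}}

```text
time: 9.85
tool_pos: [0.5446, -0.1333, 0.0368]
ee_rot: [3.138, 0.002, 2.014]
wrist_force: [-2.0, 4.8, 5.0]
width: 0.0598
finger_force: 3.1
```

{"name": "carry_out", "arguments": {"commands": [[0.01,0,0,0,0,0],[0.03,0,0,0,0,0],[0.05,0,0,0,0,0],[0.06,0,-0.03,0,0,0],[0.06,0,-0.07,0,0,0]]}}

```text
time: 10.35
tool_pos: [0.516, -0.0778, 0.1039]
ee_rot: [-3.14, -0.001, 2.016]
wrist_force: [1.0, -0.3, -0.2]
width: 0.0601
finger_force: 0.0
```

{"name": "carry_out", "arguments": {"commands": [[0.04,-0.01,-0.03,0,0,0],[0.08,-0.03,-0.06,0,0,0],[0.1,-0.06,-0.09,0,0,0],[0.1,-0.1,-0.1,0,0,0],[0.1,-0.14,-0.1,0,0,0]]}}

```text
time: 10.85
tool_pos: [0.3488, -0.0493, 0.2077]
ee_rot: [3.134, 0.009, 2.017]
wrist_force: [0.4, -0.5, 0.5]
width: 0.06
finger_force: 0.0
```

```bash
python3 - <<'E'
from m import *
from bench import snapshot
for n in("top","scene"):
    d=snapshot(n)
    for c,z,h,R in(((.569,-.18),(.5694,-.1816),.06,.055),((.625,.108),(.6253,.1082),.07,.08)):
        p=pan(d,c,h,R); print(n,p,"err mm",((p[0]-z)*1e3).round(1))
    cv2.imwrite(f"pics/{n}4.png",cv2.resize(d["img"][80:340,180:480,::-1],None,fx=2,fy=2) if n=="top" else d["img"][:,:,::-1])
go(.3,0,.3,2)
E
```

```text
top (array([ 0.56940045, -0.17972248]), np.float64(0.0011078429119320335), 179) err mm [0.  1.9]
top (array([0.62508911, 0.10962953]), np.float64(0.0011372183046521993), 258) err mm [-0.2  1.4]
scene (array([ 0.56937251, -0.18113377]), np.float64(0.0016513099957827127), 299) err mm [-0.   0.5]
scene (array([0.62521049, 0.10830137]), np.float64(0.001386462061004764), 443) err mm [-0.1  0.1]
t 10.95 at [ 0.3468 -0.0501  0.2062] [3.137 0.007 2.011] F [-0.1 -0.7 -0.5] w 0.0601
cmd [ 0.0646 -0.0205 -0.0944] [0.005 0.007 0.011]
```

View pics/top4.png

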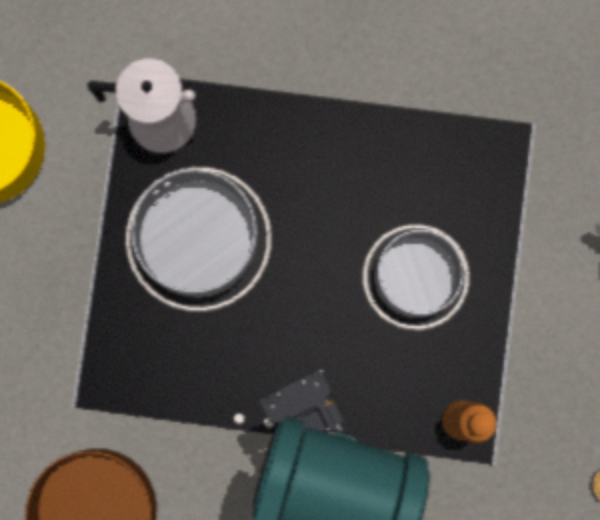

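View pics/scene4.png

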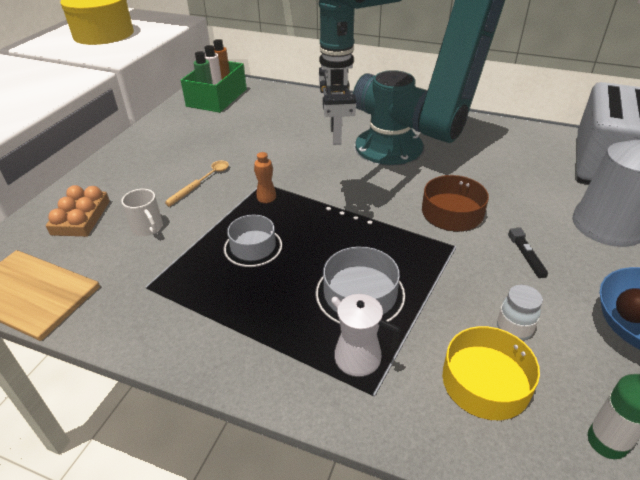

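Both pans now stand inside their rings, the large one at (198,238) and the small one at (415,277) in the top crop, and each is within 2 mm of centre. The moka, mill and everything else are where they were, and the arm is clear.

```bash
python3 -c "
from bench import *
print(close_job())"
```

```text
the job is handed in; nothing more can be done
None
```

The job is handed in at about 11 s of robot time: both saucepans were pushed fully inside their rings, within about 2 mm of centre by the camera measurements, and nothing else was moved.

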